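Sort round-bottom flasks into deep carrying tubs

TASK

Pack the three round-bottom flasks for transport: the large flask goes into the wide tub, where a small flask stands by mistake, and the two small flasks go one into each narrow tub. They are glass, so lower each one gently all the way down until it stands upright on the cork ring at the bottom before letting go; never drop or tip one, and leave the things standing around in their places.

Things in the scene. Friction and masses are not known exactly. Their poses are not given: they have to be found in the camera images.
- flask_large: LARGE round-bottom glass flask: bulb 76 mm dia., straight neck 28 mm dia. from 79 to 136 mm above origin, wider lip (31 mm) above that, fixed black stopper up to 148 mm. About 0.3 kg (+-30%); a solid sample in the bottom keeps it upright. Grip the neck 118-130 mm above origin. Starts on a bench ring, 13 mm above the bench. Origin: lowest point of bulb, z up the neck.
- flask_small_0: SMALL round-bottom glass flask: bulb 58 mm dia., straight neck 26 mm dia. from 61 to 116 mm above origin, wider lip (29 mm) above that, fixed black stopper up to 128 mm. About 0.18 kg (+-30%); a solid sample in the bottom keeps it upright. Grip the neck 98-110 mm above origin. Starts inside the wide tub, 11 mm above the bench. Origin: lowest point of bulb, z up the neck.
- flask_small_1: SMALL round-bottom glass flask: bulb 58 mm dia., straight neck 26 mm dia. from 61 to 116 mm above origin, wider lip (29 mm) above that, fixed black stopper up to 128 mm. About 0.18 kg (+-30%); a solid sample in the bottom keeps it upright. Grip the neck 98-110 mm above origin. Starts on a bench ring, 10 mm above the bench. Origin: lowest point of bulb, z up the neck.
- tub_wide: WIDE deep round tub of grey plastic, fixed: 128 mm dia. outside, 112 mm inside, rim 105 mm above the bench. A cork ring fills the bottom: top 24 mm above origin, central hole 48 mm dia. The large flask seated in it has its lowest point 16 mm above this origin. A small flask stands in it at the start. Origin: centre of underside, at bench height; z up.
- tub_narrow_0: NARROW deep round tub of grey plastic, fixed: 100 mm dia. outside, 84 mm inside, rim 95 mm above the bench. A cork ring fills the bottom: top 24 mm above origin, central hole 38 mm dia. A small flask seated in it has its lowest point 17 mm above this origin. Origin: centre of underside, at bench height; z up.
- tub_narrow_1: NARROW deep round tub of grey plastic, fixed: 100 mm dia. outside, 84 mm inside, rim 95 mm above the bench. A cork ring fills the bottom: top 24 mm above origin, central hole 38 mm dia. A small flask seated in it has its lowest point 17 mm above this origin. Origin: centre of underside, at bench height; z up.
- bench_ring_0: fixed cork flask ring on the bench, 80 mm outside diameter, 20 mm high, 44 mm hole; the large flask stands on it at the start. Origin: centre of the underside, z up.
- bench_ring_1: fixed cork flask ring on the bench, 80 mm outside diameter, 20 mm high, 44 mm hole; a small flask stands on it at the start. Origin: centre of the underside, z up.
- brown_bottle: bystander, loose: brown glass bottle with black cap, 72 mm diameter, 172 mm tall, standing among the tubs and rings. Origin: centre of the underside.
- timer: bystander, loose: upright bench timer 24 x 70 x 66 mm (x, y, z) at the back. Origin: centre of the underside.
- tall_tipbox: bystander, loose: pipette-tip box 91 x 118 x 109 mm (x, y, z) at the left. Origin: centre of the underside.
- squeeze_bottle: bystander, loose: white wash bottle with red cap and bent spout, 70 mm body, 111 mm over the spout, 191 mm tall, at the right. Origin: centre of the underside.
There are look-alikes about, which are no part of the job. What is shaped like the tub_narrow_1 but purple is not meant.

How it is judged:
By the outcome, as a careful person would: the job done as asked, in the order asked, and still so for the second after the job is handed in, with the robot touching nothing.
It also fails if it takes over 69 s, if anything falls off the work surface, if the arm or the gripper's body presses on something with over 40 N, if the wrist force passes 120 N, or if a joint passes its speed limit or range.

ROBOT

A 6-joint arm with a two-finger parallel gripper is mounted at the origin on a cart in front of the work surface, level with it; the furniture and walls round the work are solid. World frame = base frame: x ahead of the robot, y to its left, z up, the work surface at z = 0. Lengths are in m, angles in degrees, forces in N, time in s.
With the tool pointing down it reaches from about 0.325 to 0.775 m from the base axis. Payload 5.5 kg.
Tool frame: the origin (TCP) lies at the centre of the arm's flange, where the gripper is bolted on; the fingertips stand 182 mm ahead of it and the grasp point (between the pads) lies 163 mm ahead of it; z points along the fingers, y is the direction in which the jaws open and shut (so a half turn about z gives the same grasp; the last joint's range is limited). The gripper opens to 88 mm and grips with 3 to 60 N. Pads are 20 mm wide; open, the fingers measure 115 mm over their backs; the gripper's body (75 mm by 178 mm) begins 61 mm behind the grasp point.
Start: joints at [70.033, 5.22, 70.514, -0, 104.267, -3.249], TCP at [0.173, 0.575, 0.405] pointing down, gripper open.
Joint ranges: [-164.24, 164.24], [-49.07, 125.15], [9.68, 141.18], [-86.29, 266.29], [3.28, 154.24], [-151.56, 151.56]. Speed limits (degrees/s): [147.25, 147.25, 172.46, 180, 180, 180].

INTERFACE

Orientations are given as [roll, pitch, yaw] about the fixed x, y, z axes, in that order (R = Rz(yaw) Ry(pitch) Rx(roll)).
In Python, from station import r gives the robot as it stands. The module is installed in compiled form; this text tells all that it offers. Calls block until the motion is done:
- r.reach(position, orientation): joint-space move of the TCP to a pose.
- r.servo_line(position, rotation=None, speed=0.15): straight line of the TCP; rotation=None keeps the orientation; speed is the mean speed in m/s.
- r.move_joints(angles): joint-space move.
- r.let_go() and r.grab(squeeze=None): open the fingers fully, or close them until they stop; squeeze is the grip in N (None keeps the last).
- r.wait(seconds).
- r.inverse_kinematics(position, orientation): joint angles nearest the present ones, or None.
- r.sense(): the state.
- r.snapshot(name): name is "side" or "top"; returns a dict with "frame" (420x560x3 uint8, red, green, blue), "fx", "fy", "cx", "cy" (pixels), "dist_coeffs" ([k1, k2, p1, p2, k3] as OpenCV has them; the pictures are not rectified), "R" (3x3) and "t" (3): a world point X has camera coordinates R X + t. Camera axes: x right, y down, z forward; pixel columns grow to the right and rows downward; lengths in m; the calibration is good to about 2 mm. A picture is of the moment at which its call begins. There is no depth.
A pose or a line that the arm cannot do raises r.IKError and nothing moves.
- r.hand_in(): hands the job in, once; it reports no verdict.
The state is a dict: "clock": time; "joints": joint angles; "joint_vel": joint speeds; "joint_torque": joint torques, N m; "tcp_pos": TCP position; "orientation": TCP orientation; "contact_force": force on the tool from outside, world axes, zero at the start; "torque": the same for the moment, N m; "opening": finger opening in m.
Only numpy, scipy, OpenCV 4.12 (cv2) and the standard library are available. Lean on these libraries where they do the work, as an engineer would, in place of code of your own. Each camera call takes 0.05 s, during which the arm holds its last target. There are 200 camera calls.

## Working session

There is one attempt and no reset: what is moved stays moved. The work goes in short steps, each a Python script; the robot and the scene stay as the last script left them, time stands still between calls to the robot, and variables do not carry over. Pictures are saved under pics/ and viewed, about 8 in all and at most 12, crops included, and the job is handed in when it is done.

```bash
mkdir -p pics; cat > h.py <<'E'
import numpy as np, cv2
from station import r
def snap(name):
    s=r.snapshot(name); s['K']=np.array([[s['fx'],0,s['cx']],[0,s['fy'],s['cy']],[0,0,1.]]); s['D']=np.array(s['dist_coeffs'],float)
    s['R']=np.array(s['R']);s['t']=np.array(s['t']);return s
def save(s,f,crop=None,k=1):
    im=s['frame'][:,:,::-1]
    if crop: a,b,c,d=crop; im=im[b:d,a:c]
    cv2.imwrite('pics/'+f,cv2.resize(im,None,fx=k,fy=k,interpolation=cv2.INTER_CUBIC))
def ray(s,p):
    u=cv2.undistortPoints(np.array([[p]],float),s['K'],s['D'])[0,0]
    d=s['R'].T@np.array([u[0],u[1],1]); return -s['R'].T@s['t'], d/np.linalg.norm(d)
def plane(s,p,z):
    o,d=ray(s,p); return o+d*(z-o[2])/d[2]
def proj(s,X):
    return cv2.projectPoints(np.array(X,float).reshape(-1,3),cv2.Rodrigues(s['R'])[0],s['t'],s['K'],s['D'])[0][:,0]
E
python3 - <<'E'
from h import *
for n in('top','side'):
    s=snap(n);save(s,n+'0.png',k=1.4);print(n,-s['R'].T@s['t'],s['R'][2],s['fx'])
print(r.sense())
E
```

```text
top [0.43722445 0.01253761 1.27849549] [ 0.08685416 -0.0048499  -0.99620923] 468.7322586581009
side [-0.06049892 -0.82242715  0.89245872] [ 0.43808277  0.63384536 -0.63743513] 481.4988691113805
{'clock': 0.1, 'joints': array([ 7.00325556e+01,  5.26063820e+00,  7.05741076e+01,  1.53016006e-03,
        1.04266753e+02, -3.24794662e+00]), 'joint_vel': array([ 0.05702231, -0.15605075, -0.0851238 , -0.01934491,  0.12337217,
       -0.02793997]), 'joint_torque': array([ 1.73437980e-03, -4.47858310e+01, -4.07570422e+01,  7.00217555e-02,
        2.84637802e-02, -1.06520770e-04]), 'tcp_pos': array([0.17262327, 0.57469582, 0.403609  ]), 'orientation': array([-1.79898748e+02, -7.23189498e-03,  1.63280872e+02]), 'contact_force': array([ 0.03933787, -0.26368737, -0.22210761]), 'torque': array([0.03063308, 0.020894  , 0.02436891]), 'opening': 0.08796777862027366}
```

View pics/top0.png

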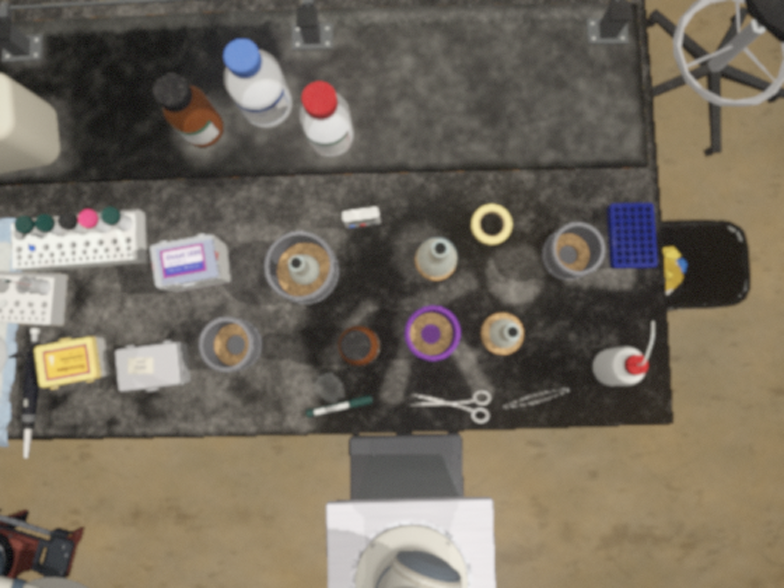

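View pics/side0.png

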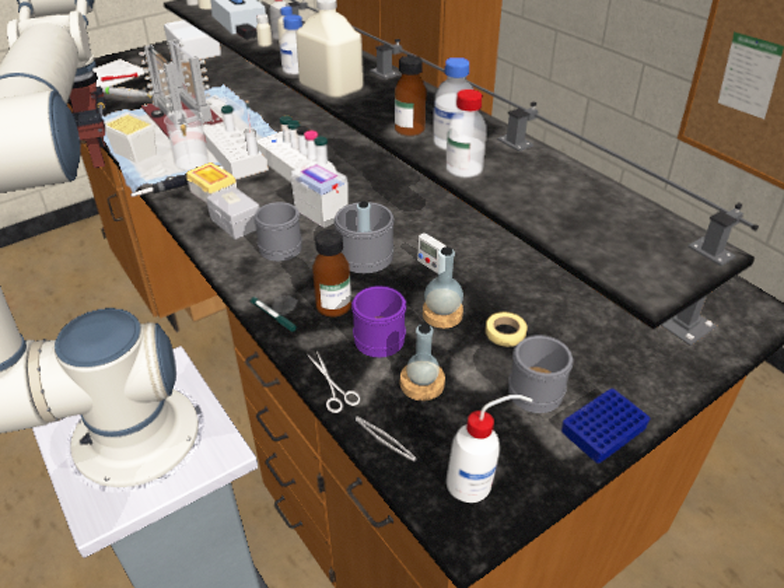

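The top view (×1.4) shows these items:

| Item | Pixel | Use |
|---|---|---|
| Large flask on its ring | (437,257) | to move |
| Small flask on its ring | (502,333) | to move |
| Small flask inside the wide grey tub | (302,267) | to move |
| Grey narrow tub | (230,345) | target |
| Grey narrow tub | (575,250) | target |
| Purple tub | (433,333) | decoy, not used |
| Brown bottle | (360,345) | bystander |
| Other brown and white bottles on the shelf | – | not part of the job |

Next I'll make one close crop and localise everything.

```bash
cat > m.py <<'E'
from h import *
T=snap('top');S=snap('side')
def dark(s,p,rad=9):   # dark stopper blob nearest p
    g=cv2.cvtColor(s['frame'],cv2.COLOR_RGB2GRAY); x,y=map(int,p)
    w=g[y-rad:y+rad+1,x-rad:x+rad+1]
    n,l,st,c=cv2.connectedComponentsWithStats((w<75).astype(np.uint8))
    i=min(range(1,n),key=lambda i:np.hypot(*(c[i]-rad))) ; return c[i]+[x-rad,y-rad],st[i]
if __name__=='__main__':
    for n,p,q,z in(('large',(440,247),(447,253),.161),('s1',(512,332),(424,328),.138),('s0',(297,262),(363,207),.139)):
        c,st=dark(T,np.array(p)/1.4); d,st2=dark(S,np.array(q)/1.4)
        print(n,c,st[2:],plane(T,c,z-.001).round(4),'side',d,st2[2:],plane(S,d,z-.005).round(4))
    for n,p,z in(('wide',(302,267),.105),('nL',(230,345),.095),('nR',(575,250),.095),('brown',(355,343),.172),('squeeze',(637,365),.191),('shelf',(400,175),.2)):
        print(n,plane(T,np.array(p)/1.4,z).round(3))
    a=[T['frame'][y-32:y+32,x-32:x+32,::-1] for x,y in((215,190),(165,246),(411,178),(312,184),(358,238),(310,238))]
    a=[cv2.resize(i,None,fx=4,fy=4,interpolation=cv2.INTER_CUBIC) for i in a]
    cv2.imwrite('pics/crops.png',np.vstack([np.hstack(a[:3]),np.hstack(a[3:])]))
E
python3 m.py
```

```text
large [314. 177.] [ 5  5 21] [ 0.6115 -0.0619  0.16  ] side [318.79487179 178.74358974] [ 8  6 39] [ 0.6145 -0.0627  0.156 ]
s1 [365.5        236.71428571] [ 4  4 14] [ 0.4651 -0.1845  0.137 ] side [299.76521739 230.50434783] [ 14  13 115] [ 0.4685 -0.1723  0.133 ]
s0 [211.  187.5] [ 5  4 16] [0.5954 0.1902 0.138 ] side [259.36440678 141.78813559] [ 19  10 118] [0.61   0.2076 0.134 ]
wide [0.591 0.184 0.105]
nL [0.454 0.317 0.095]
nR [ 0.612 -0.314  0.095]
brown [0.452 0.086 0.172]
squeeze [ 0.402 -0.383  0.191]
shelf [0.73  0.003 0.2  ]
```

View pics/crops.png

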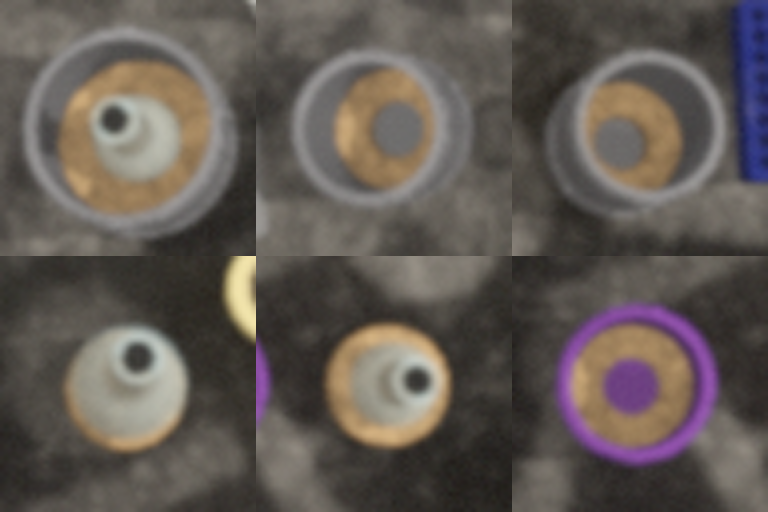

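The crops confirm the choice: both narrow targets are grey with cork visible, purple is excluded, and the three stoppers are distinct. I'll refine the positions with circle fits.

```bash
cat > fit.py <<'E'
from h import *
def crop(s,c,h=32,k=8):
    x,y=c; im=cv2.resize(s['frame'][y-h:y+h,x-h:x+h],None,fx=k,fy=k,interpolation=cv2.INTER_CUBIC)
    return im, lambda p:(np.array(p,float)+.5)/k-.5+[x-h,y-h]
def rim(s,c,z,R):
    im,f=crop(s,c); o=-s['R'].T@s['t']; px=s['fx']*R/(o[2]-z)*8
    g=cv2.GaussianBlur(cv2.cvtColor(im,cv2.COLOR_RGB2GRAY),(0,0),3)
    C=cv2.HoughCircles(g,cv2.HOUGH_GRADIENT,1,400,param1=40,param2=10,minRadius=int(px*.96),maxRadius=int(px*1.05))
    return px,C[0,0],plane(s,f(C[0,0,:2]),z)
def blob(s,c,at,z,mask):
    im,f=crop(s,c); n,l,st,ce=cv2.connectedComponentsWithStats(mask(im).astype(np.uint8))
    i=min([i for i in range(1,n) if st[i,4]>200],key=lambda i:np.hypot(*(ce[i]-np.array(at)*2)))
    (p,rad)=cv2.minEnclosingCircle(np.argwhere(l==i)[:,::-1].astype(np.float32))
    return st[i,2:],plane(s,f(ce[i]),z)
dk=lambda im:cv2.cvtColor(im,cv2.COLOR_RGB2GRAY)<85
gr=lambda im:cv2.cvtColor(im,cv2.COLOR_RGB2HSV)[:,:,1]<70
E
python3 - <<'E'
from fit import *
T=snap('top')
for n,c,z,R in(('wide',(215,190),.105,.064),('nL',(165,246),.095,.05),('nR',(411,178),.095,.05)): 
    a=rim(T,c,z,R);b=rim(T,c,z,R-.008);print(n,a[0],a[1],a[2].round(4),b[1],b[2].round(4))
for n,c,at,z in(('s0',(215,190),(114,118),.139),('large',(312,184),(137,101),.161),('s1',(358,238),(160,124),.138)): print(n,*blob(T,c,at,z,dk))
for n,c,at in(('nL',(165,246),(141,129)),('nR',(411,178),(108,143))): print(n,'hole',*blob(T,c,at,.022,gr))
for n,c,at in(('ring0',(312,184),(126,131)),('ring1',(358,238),(132,130))):
    print(n,*blob(T,c,at,.012,lambda im:cv2.cvtColor(im,cv2.COLOR_RGB2GRAY)>105))
E
```

```text
Traceback (most recent call last):
  File "fit.py", line 9, in rim
    return px,C[0,0],plane(s,f(C[0,0,:2]),z)
              ~^^^^^
TypeError: 'NoneType' object is not subscriptable
```

```bash
sed -i 's/param1=40,param2=10/param1=14,param2=5/' fit.py
python3 - <<'E'
from fit import *
T=snap('top')
for n,c,at,z in(('s0',(215,190),(114,118),.139),('large',(312,184),(137,101),.161),('s1',(358,238),(160,124),.138)): print(n,*blob(T,c,at,z,dk))
for n,c,at in(('nL',(165,246),(141,129)),('nR',(411,178),(108,143))): print(n,'hole',*blob(T,c,at,.022,gr))
for n,c,at in(('ring0',(312,184),(126,131)),('ring1',(358,238),(132,130))):
    print(n,*blob(T,c,at,.012,lambda im:cv2.cvtColor(im,cv2.COLOR_RGB2GRAY)>105))
for n,c,z,R in(('wide',(215,190),.105,.064),('nL',(165,246),.095,.05),('nR',(411,178),.095,.05)):
  for d in(0,.008):
    try:a=rim(T,c,z,R-d);print(n,d,a[0],a[1],a[2].round(4))
    except TypeError:print(n,d,'none')
p=[np.array(x) for x in((.6,.2,.3),)]
for o in([180,0,0],[180,0,180]):
  for x in((.595,.19),(.45,.31),(.61,-.06),(.465,-.18),(.61,-.31)): print(o,x,np.round(r.inverse_kinematics([*x,.41],o)))
E
```

```text
s0 [  40   42 1299] [0.59549188 0.19015485 0.139     ]
large [  46   48 1719] [ 0.61143849 -0.06190682  0.161     ]
s1 [  39   39 1187] [ 0.46516483 -0.18504816  0.138     ]
nL hole [ 104  113 9153] [0.45681015 0.32552256 0.022     ]
nR hole [   512    512 215221] [ 0.62257751 -0.32519526  0.022     ]
ring0 [  246   253 45939] [ 0.6133275  -0.06370003  0.012     ]
ring1 [  243   244 45314] [ 0.46536477 -0.18700266  0.012     ]
wide 0 204.50944955128136 [241.5 249.5 202.4] [0.5967 0.191  0.105 ]
wide 0.008 178.9457683573712 [291.5 294.5 179.8] [0.582  0.1753 0.105 ]
nL 0 158.42299802805928 [223.5 253.5 156.6] [0.4577 0.3267 0.095 ]
nL 0.008 133.0753183435698 [223.5 260.5 128.4] [0.4554 0.3267 0.095 ]
nR 0 158.42299802805928 [274.5 251.5 153.3] [ 0.6156 -0.3199  0.095 ]
nR 0.008 133.0753183435698 [259.5 257.5 138.4] [ 0.6138 -0.315   0.095 ]
[180, 0, 0] (0.595, 0.19) [ 15.   9.  66.  -0. 105. 105.]
[180, 0, 0] (0.45, 0.31) [ 31.  -3.  78.  -0. 105. 121.]
[180, 0, 0] (0.61, -0.06) [ -9.   7.  68.  -0. 105.  81.]
[180, 0, 0] (0.465, -0.18) [-25. -10.  85.  -0. 105.  65.]
[180, 0, 0] (0.61, -0.31) [-30.  19.  54.  -0. 107.  60.]
[180, 0, 180] (0.595, 0.19) [ 15.   9.  66.   0. 105. -75.]
[180, 0, 180] (0.45, 0.31) [ 31.  -3.  78.   0. 105. -59.]
[180, 0, 180] (0.61, -0.06) [ -9.   7.  68.   0. 105. -99.]
[180, 0, 180] (0.465, -0.18) [ -25.  -10.   85.    0.  105. -115.]
[180, 0, 180] (0.61, -0.31) [ -30.   19.   54.    0.  107. -120.]
```

```bash
python3 - <<'E'
from fit import *
T=snap('top')
print('nR hole',plane(T,(405.6,181.4),.024),'rim',plane(T,(379+138.5/4-.5,146+127.5/4-.5),.095))
O=[180,0,180]; x,y=.5958,.1903
r.reach([x,y,.40],O)
r.servo_line([x,y,.2885],speed=.08)
f0=r.sense()['contact_force']
for z in np.arange(.2875,.2834,-.001):
    r.servo_line([x,y,z],speed=.02); s=r.sense(); d=s['contact_force']-f0
    print(round(z,4),s['tcp_pos'].round(4),d.round(2))
    if np.linalg.norm(d)>2.5: r.servo_line([x,y,z+.0015],speed=.02);break
print(r.sense()['clock'])
S=snap('side');c=proj(S,[x,y,.13])[0].astype(int);save(S,'s1.png',(c[0]-70,c[1]-60,c[0]+70,c[1]+60),5)
E
```

```text
nR hole [ 0.61472631 -0.31935451  0.024     ] rim [ 0.61463158 -0.3205373   0.095     ]
0.2875 [0.5958 0.1903 0.2876] [-0.31  0.65 -0.26]
0.2865 [0.5958 0.1903 0.2864] [-0.79 -0.38  0.44]
0.2855 [0.5958 0.1903 0.2854] [-0.13  0.18  0.14]
0.2845 [0.5958 0.1903 0.2844] [-1.01  0.13 -0.95]
0.2835 [0.5958 0.1903 0.2834] [-0.4  -0.11 -0.7 ]
5.2
```

View pics/s1.png

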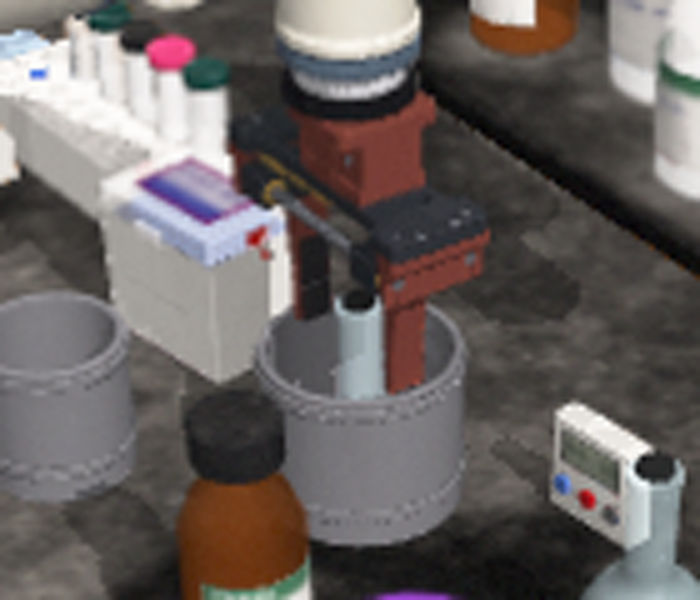

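Side crop: the fingers straddle the small flask's neck at (360,345), inside the wide tub's mouth, with no contact. I'll grab and move it to the left narrow tub.

```bash
cat >> h.py <<'E'
O=[180,0,180]
def lift(sq,zc=.41):
    r.grab(sq); s=r.sense(); print('open',s['opening'],'clk',s['clock'])
    p=s['tcp_pos']; r.servo_line([p[0],p[1],p[2]+.02],speed=.05); r.servo_line([p[0],p[1],zc],speed=.12)
    s=r.sense();print('lifted open',s['opening'],s['contact_force'].round(2))
def carry(x,y,zc=.41):
    r.servo_line([x,y,zc],speed=.15); 
def lower(x,y,zn,below=.003):   # zn: nominal seated TCP height
    r.servo_line([x,y,zn+.006],speed=.08); r.wait(.2)
    f0=np.mean([(r.wait(.03),r.sense()['contact_force'])[1] for _ in range(6)],0)
    z=zn+.006
    while z>zn-below:
        z-=.0007; r.servo_line([x,y,z],speed=.015)
        d=np.mean([(r.wait(.02),r.sense()['contact_force'])[1] for _ in range(3)],0)-f0
        if d[2]>2.2 or np.hypot(*d[:2])>4: break
    s=r.sense();print('stop dz',round(z-zn,4),s['tcp_pos'].round(4),d.round(2),s['opening'],s['clock'])
def release(zc=.41):
    r.let_go(); p=r.sense()['tcp_pos']; r.servo_line([p[0],p[1],zc],speed=.12)
E
python3 - <<'E'
from h import *
lift(18); carry(.4570,.3262); lower(.4570,.3262,.2895)
S=snap('side');c=proj(S,[.457,.326,.11])[0].astype(int);save(S,'s2.png',(c[0]-70,c[1]-60,c[0]+70,c[1]+60),5)
E
```

```text
open 0.028038166146503573 clk 6.2083
lifted open 0.027925953046170904 [-0.32 -0.17 -1.72]
stop dz -0.001 [0.4571 0.3262 0.2891] [-0.26 -0.17  3.78] 0.027720237688354753 14.2167
```

View pics/s2.png

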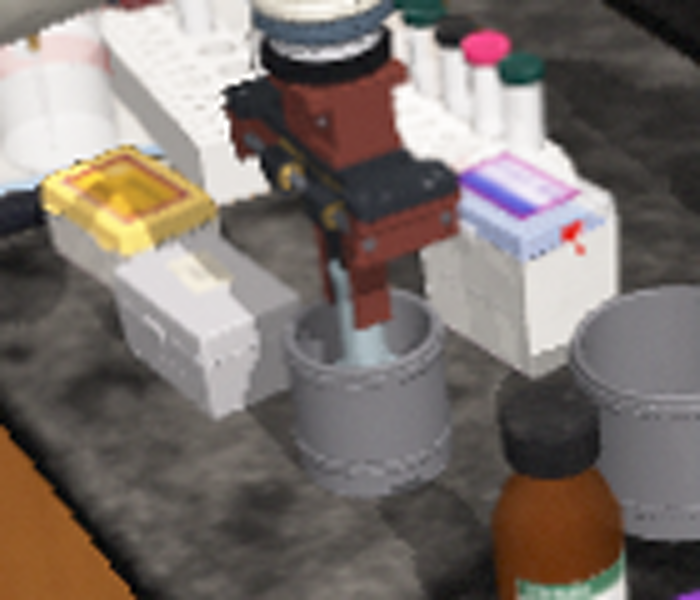

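```bash
python3 - <<'E'
from h import *
S=snap('side')
x,y=.4571,.3262; a,b=proj(S,[[x,y,.145],[x,y,.07]]); c=((a+b)/2).astype(int)
e=[proj(S,[[x+.013*q*.81,y-.013*q*.58,z] for z in(.145,.07)]) for q in(-1,1)]
im=cv2.resize(S['frame'][c[1]-25:c[1]+25,c[0]-30:c[0]+30,::-1],None,fx=12,fy=12,interpolation=cv2.INTER_CUBIC)
f=lambda p:tuple(int(v) for v in ((p-(c-[30,25])+.5)*12))
for l in e: cv2.line(im,f(l[0]),f(l[1]),(0,255,0),1)
cv2.imwrite('pics/s3.png',im)
E
```

```text
(no output)
```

View pics/s3.png

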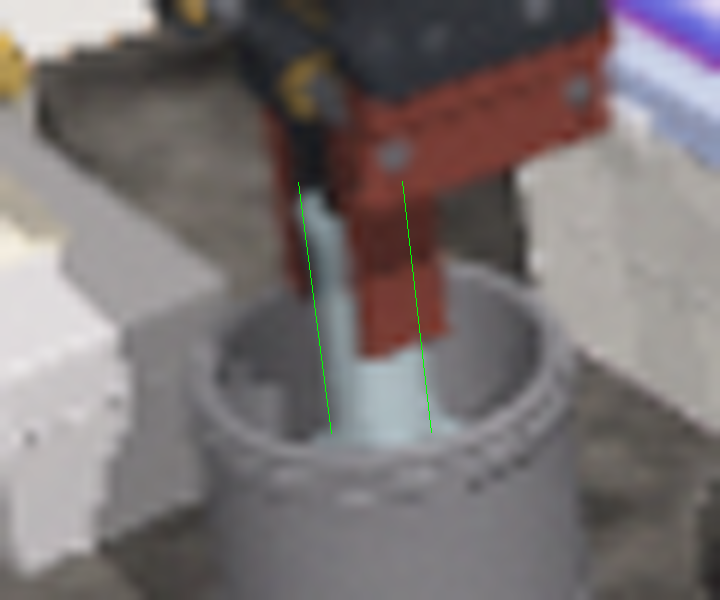

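The contact height matches nominal and the tilt is about 2°, so I'll release, then move the large flask.

```bash
python3 - <<'E'
from fit import *
release(.40)
x,y=.612,-.0624
r.reach([x,y,.40],O)
T=snap('top'); print(blob(T,(165,246),(100,128),.145,dk))
save(T,'t2.png',(133,214,197,278),8)
r.servo_line([x,y,.300],speed=.1)
lift(25,.45); carry(.5958,.1905,.45); lower(.5958,.1905,.303)
S=snap('side');c=proj(S,[.53,.25,.12])[0].astype(int);save(S,'s4.png',(c[0]-80,c[1]-60,c[0]+80,c[1]+60),5)
E
```

```text
(array([  48,   46, 1746], dtype=int32), array([0.45669347, 0.32715101, 0.145     ]))
open 0.02967533833814959 clk 20.1
lifted open 0.030036145648806665 [ 0.54  0.54 -2.95]
stop dz -0.001 [0.5959 0.1905 0.3026] [ 0.57 -0.19  4.01] 0.02963124154352082 29.0333
```

View pics/s4.png

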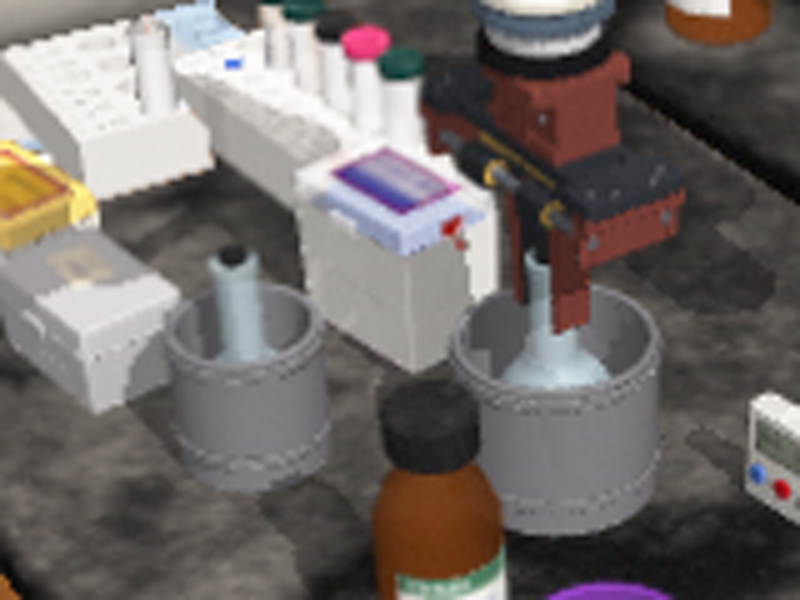

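View pics/t2.png

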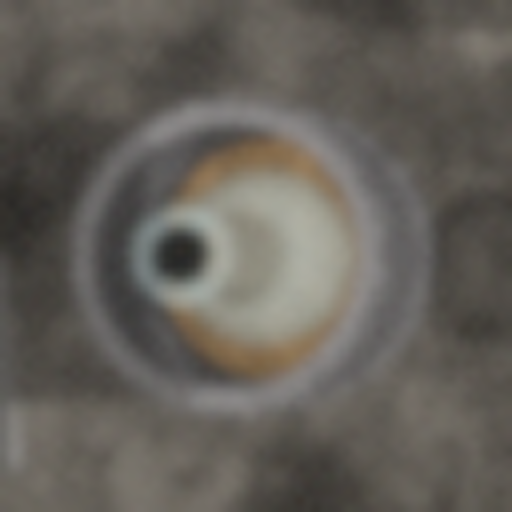

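Side crop: the small flask stands upright in the left tub, stopper at (232,257). The large flask is seated in the wide tub at (550,375), and the top view shows the small flask centred. I'll release the large flask and move the last one.

```bash
python3 - <<'E'
from fit import *
release(.40)
x,y=.4655,-.1854
r.reach([x,y,.40],O); r.servo_line([x,y,.277],speed=.1)
lift(18,.41); carry(.6147,-.3198); lower(.6147,-.3198,.284)
S=snap('side');c=proj(S,[.6147,-.32,.12])[0].astype(int);save(S,'s5.png',(c[0]-80,c[1]-60,c[0]+80,c[1]+60),5)
E
```

```text
open 0.028100244459359984 clk 34.875
lifted open 0.027989461099055403 [-0.21 -0.02 -2.43]
stop dz -0.0003 [ 0.6148 -0.3198  0.2844] [0.51 0.13 3.98] 0.02796191718560328 42.7583
```

View pics/s5.png

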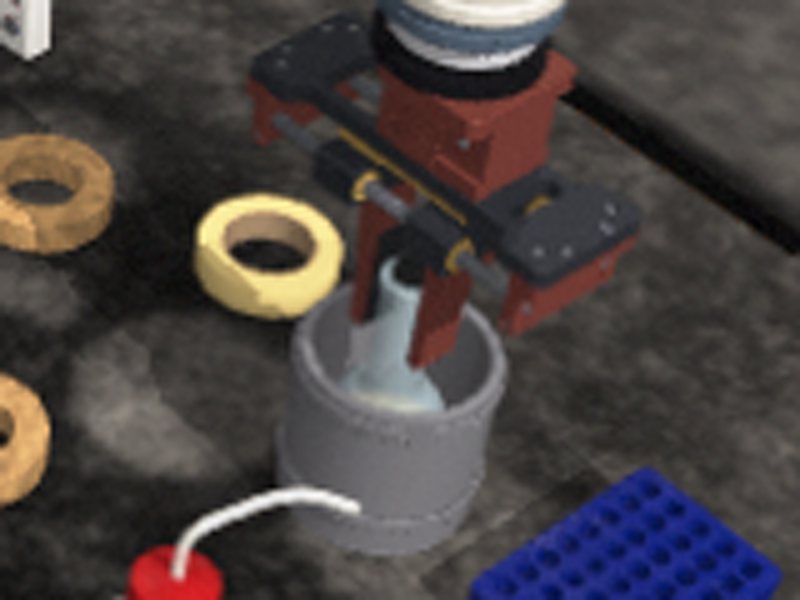

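The small flask is seated upright in the right tub at (395,390). I'll release, back off and check everything from above.

```bash
python3 - <<'E'
from fit import *
release(.40)
r.reach([.42,-.1,.42],O)
T=snap('top')
for n,c,at,z in(('nR',(411,178),(150,120),.145),('nL',(165,246),(90,128),.145)): print(n,*blob(T,c,at,z,dk))
print('wide',*blob(T,(215,190),(105,115),.164,dk)); print(r.sense()['clock'])
save(T,'t3.png',k=1.4)
E
```

```text
nR [  45   44 1611] [ 0.61918191 -0.31799831  0.145     ]
nL [  47   44 1639] [0.45667671 0.3271126  0.145     ]
wide [  49   50 1949] [0.59595221 0.18835812 0.164     ]
46.1333
```

View pics/t3.png

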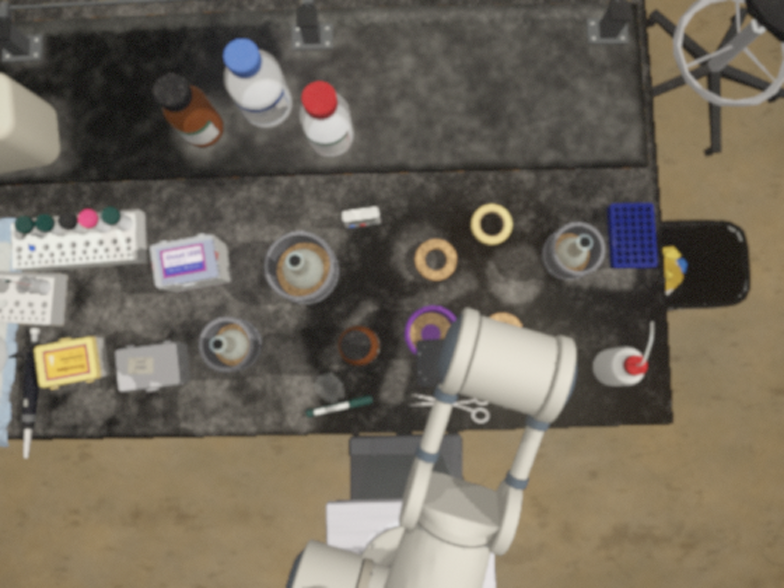

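```bash
python3 - <<'E'
from fit import *
S=snap('side');T=snap('top')
f=lambda s,c,h,k:cv2.resize(s['frame'][c[1]-h:c[1]+h,c[0]-h:c[0]+h,::-1],(400,400),interpolation=cv2.INTER_CUBIC)
c=proj(S,[.6147,-.32,.09])[0].astype(int)
b=f(S,c,32,6)
x,y=.6147,-.3198
for q in(-1,1):
    l=[tuple(int(v) for v in ((p-(c-32)+.5)*400/64)) for p in proj(S,[[x+.013*q*.81,y-.013*q*.58,z] for z in(.145,.078)])]
    cv2.line(b,*l,(0,255,0),1)
cv2.imwrite('pics/f.png',np.hstack([f(T,(411,178),28,6),b]))
E
```

```text
(no output)
```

View pics/f.png

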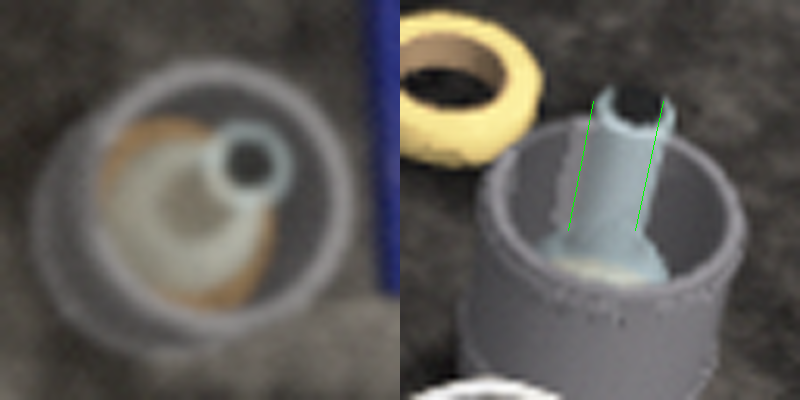

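The neck runs parallel to the predicted vertical edges, and the bulb sits on the cork. Handing in.

```bash
python3 -c "
from station import r
print(r.hand_in(), r.sense()['clock'])"
```

```text
the job is handed in; nothing more can be done
the job is handed in; nothing more can be done
```

The job is handed in with all three flasks packed. The clock stood at about 46 s of the 69 s allowed.

- **Moves:** I took the small flask out of the wide tub and put it in the left grey narrow tub. The large flask then went into the wide tub, and the second small flask into the right grey narrow tub. The purple tub was left alone.
- **Lowering:** I lowered each flask slowly until the force showed contact. All three made contact within 1 mm of the nominal seated height, at about 4 N, and only then did I let go.
- **Last checks:** The final top view shows each flask standing in its tub, the visible surrounding items in place, and the arm clear. The arm hid part of the view around the emptied small-flask ring.
- **What disagreed:** In the right tub, the stopper reads about 4.5 mm off my estimate of the tub centre. That could be roughly 2° of tilt or an error in my tub fit. In the side crop the neck looked parallel to vertical and the bulb looked seated, so I accepted it.

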